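# Make up two bicycle repair kits

### The job

Two repair jobs are waiting for their parts. Put the sprocket cassette, the freehub body and the small hub bearing into the larger blue tray for the rear-wheel job, and the short stem and the headset cup into the smaller blue tray for the steering job. Set each part down gently without dropping it, the same way up as it lies on the bench and flat on the tray's floor, nothing on top of anything else, and leave the long stem and the grease tub where they are.

Things in the scene. Friction and masses are not known exactly. Their poses are not given: they have to be found in the camera images.
- cassette: Bare steel sprocket cassette, a stepped cone of 8 toothed sprockets, largest down; 106 mm across, 38 mm high. Across the teeth from the top: lockring 35 mm (z 36 to 38 mm), sprockets 3 mm thick with undersides at z 34 mm (54 across), 29 (58), 24 (66), 19 (74), then 8 mm wider every 5 mm down. Grip it by the top three sprockets. Origin: centre of underside, z up. 0.2 to 0.33 kg.
- freehub: Freehub: an aluminium barrel with nine splines standing on end, 34 mm across and 50 mm high, on a dark steel foot ring 38 mm across and 10 mm high; dark bore on top. Origin: centre of the underside; z up along the barrel. About 0.14 kg.
- hub_bearing: Small hub bearing: a thin flat steel ring with black seals, lying flat, 28 mm outside, 15 mm bore, 7 mm thick. Origin: centre of the underside; z up. About 0.02 kg.
- headset_cup: Headset cup with its bearing pressed in: a thick aluminium ring lying flat, 50 mm outside, 30 mm bore, 14 mm high, a steel bearing with black seal inside it. Origin: centre of the underside; z up. About 0.045 kg.
- stem_short: Shorter of two black handlebar stems, 107 long, 46 wide, 42 mm high. Its steerer clamp is an upright tube 40 mm across, axis at x = -30 mm (gripped across it, along y), with lugs 22 mm wide behind, out to x = -56. The bar clamp is a level tube 42 mm across, 46 mm long in y, axis at x = +30, z = 21; a neck 30 mm wide between. Origin: on the underside, midway between the axes; z up. 0.14 kg.
- stem_long: The longer black stem, same shape but with 90 instead of 60 mm between the clamp axes: 137 mm long, 46 mm wide, 42 mm high. Not wanted in either kit: leave it where it lies. Origin: on the underside, midway between the clamp axes; x towards the bar clamp, z up.
- grease_tub: Round white tub with a flat lid, 69 mm across, 40 mm high. To be left where it stands. Origin: centre of the underside.
- wheel_tray: The larger of two shallow, open blue trays, for the rear-wheel job: 150 mm (its x) by 250 mm (its y) outside and 18 mm high, with walls and floor 4 mm thick (inside 142 by 242 mm, floor top 4 mm above the bench, a 2.5 mm bead along the rim). It is fixed to the bench. Origin: centre of the underside.
- steering_tray: The smaller blue tray, for the steering job: 130 mm (its x) by 210 mm (its y) outside and 18 mm high, with walls and floor 4 mm thick (inside 122 by 202 mm, floor top 4 mm above the bench, a 2.5 mm bead along the rim). It is fixed to the bench. Origin: centre of the underside.
Mind the look-alikes: they are no part of the job. What is shaped like the steering_tray but white is not meant. Leave any purple look-alike of the stem_short alone.

How it is judged:
By the outcome, as a careful person would: the job done as asked, in the order asked, and still so for the second after the job is handed in, with the robot touching nothing.
It also fails if it takes over 128 s, if anything falls off the work surface, if the arm or the gripper's body presses on something with over 40 N, if the wrist force passes 120 N, or if a joint passes its speed limit or range.

### The arm

A 6-joint arm with a two-finger parallel gripper is mounted at the origin on the work surface. World frame = base frame: x ahead of the robot, y to its left, z up, the work surface at z = 0. Lengths are in m, angles in rad, forces in N, time in s.
With the tool pointing down it reaches from about 0.375 to 0.9 m from the base axis. Payload 3.1 kg.
Tool frame: the origin (TCP) lies at the very end of the fingers, on their centre line; the grasp point (between the pads) lies 19 mm behind it; z points along the fingers, y is the line along which they close (so a half turn about z gives the same grasp; the last joint's range is limited). The gripper opens to 85 mm and grips with 20 to 120 N. Pads are 22 mm wide; open, the fingers measure 114 mm over their backs; the gripper's body (76 mm by 85 mm) begins 54 mm behind the grasp point. The pads swing forward as they close: fully open they stand 13 mm farther back than shut.
Start: joints at [-1.484, 0.527, 1.433, -0, 1.181, -0.178], TCP at [0.164, -0.603, 0.231] pointing down, gripper open.
Joint ranges: [-3.08, 3.08], [-0.75, 2.2], [0.22, 2.44], [-1.43, 4.57], [0, 2.65], [-2.85, 2.85]. Speed limits (rad/s): [2.79, 2.79, 3.14, 3.14, 3.14, 3.14].

### API

Orientations are given as a unit quaternion [x, y, z, w].
In Python, from station import sense, snapshot, camera_params, sign_off gives the robot as it stands.
- The arm moves only by the shell command python3 -m handwheel 'ROWS' [OPENING] [FORCE]. ROWS is JSON, a list that holds one entry, the list of rows, each a list of 4 numbers: the shift along the tool's x, y, z in units of 25 mm (1.0 is 25 mm), then the turn about the tool's z in units of 6 degrees (1.0 is 6 degrees). A call has 1 to 20 rows; each row shifts and turns the commanded pose from where the row before left it, along the tool's axes as they then stand; what a row does not reach is not made up. A row lasts 1/8 s, in which the tool goes at most 62.5 mm and 10.7 degrees, less where a joint would pass 70% of its speed; a pose out of reach is approached as far as the arm can. A call is refused whole if a number of a shift passes 1 or a number of a turn 1, either way. A call with a gripper value outside its range is refused whole. OPENING is the finger opening in mm, from 0 to 85.4, set as the call begins (- or left out, the last holds). The fingers move at their own pace and stop on an object; FORCE is the grip in N (left out, the last holds). Time passes only in rows, so rows that do not move let the fingers close. It gives the time, the measured TCP pose, the force, the opening and the grip force at its end, in the units of the state.
- sense(): the state, without advancing time (a new reading comes with each control period).
- snapshot(name): name is "scene" or "top" or "wrist"; returns (picture, depth): 384x512x3 uint8, red, green, blue; 384x512 float32, m along the optical axis (not along the pixel's ray), 0 where there is no reading.
- camera_params(name): a dict with "mtx" (3x3 intrinsics, pixels), "D" ([k1, k2, p1, p2, k3] as OpenCV has them; the pictures are not rectified), "extrinsics" (4x4, takes a point from camera to world coordinates); the wrist camera has in their place "hand_eye" (4x4, takes a point from camera to tool coordinates, whose origin is the TCP and whose axes are the flange's). Camera axes: x right, y up, looking along -z (the intrinsics and any distortion apply to the point x, -y, -z); pixel columns grow to the right and rows downward; lengths in m; the calibration is good to about 2 mm. A picture is of the moment at which its call begins: read the wrist's pose just before it. camera_params takes no time and is no camera call.
- sign_off(): hands the job in; it is judged then, once.
The state is a dict: "t": time; "q": joint angles; "qd": joint speeds; "tau": joint torques, N m; "tcp_pos": TCP position; "tool_rot": TCP orientation; "force": force on the tool from outside, world axes, zero at the start; "ft_torque": the same for the moment, N m; "finger_gap": opening from 0.0 (shut) to 1.0 (fully open); "gripper_force": force on a finger pad.
Only numpy, scipy, OpenCV 4.12 (cv2) and the standard library are available. Lean on these libraries where they do the work, as an engineer would, in place of code of your own. Each camera call takes 0.05 s, during which the arm holds its last target. There are 200 camera calls.

## Working session

There is one attempt and no reset: what is moved stays moved. The work goes in short steps, Python scripts to look and compute and a shell command to move; the robot and the scene stay as the last step left them, time stands still between calls to the robot, and variables do not carry over. Pictures are saved under pics/ and viewed, at most 17 in all, crops included, and the job is handed in when it is done.

```bash
ls; mkdir -p pics; cat > h.py <<'E'
import numpy as np, cv2
from station import sense, snapshot, camera_params
from scipy.spatial.transform import Rotation as R
def save(n,img): cv2.imwrite(f'pics/{n}.png',cv2.cvtColor(img,cv2.COLOR_RGB2BGR))
def pose(name):
    p=camera_params(name)
    if name!='wrist': return np.array(p['extrinsics'])
    s=sense(); T=np.eye(4); T[:3,:3]=R.from_quat(s['tool_rot']).as_matrix(); T[:3,3]=s['tcp_pos']
    return T@np.array(p['hand_eye'])
def ray(name,uv,T):
    p=camera_params(name); u=cv2.undistortPoints(np.array(uv,float).reshape(-1,1,2),np.array(p['mtx']),np.array(p['D'])).reshape(-1,2)
    d=np.c_[u[:,0],-u[:,1],-np.ones(len(u))]
    return T[:3,3], d@T[:3,:3].T   # d scaled so depth=1
def at_z(name,uv,z,T):
    o,d=ray(name,uv,T); z=np.broadcast_to(z,len(d)); return o+d*((z-o[2])/d[:,2])[:,None]
def at_depth(name,uv,dep,T):
    o,d=ray(name,uv,T); return o+d*np.array([dep[int(round(v)),int(round(u))] for u,v in uv])[:,None]
E
python3 - <<'E'
from h import *
s=sense();print(s['t'],s['tcp_pos'],s['tool_rot'],s['finger_gap'])
for n in('scene','top'):
    T=pose(n);i,d=snapshot(n);save(n+'0',i);np.savez(f'{n}0.npz',i=i,d=d,T=T);print(n,T.round(3).tolist(),camera_params(n)['mtx'])
print(camera_params('wrist'))
a=cv2.imread('pics/top0.png');cv2.imwrite('pics/top0b.png',cv2.resize(a,(768,576),interpolation=cv2.INTER_CUBIC))
E
```

```text
pics
0.0 [ 0.1641698  -0.60231543  0.23033652] [ 9.91180305e-01  1.32515823e-01  5.21657053e-05 -1.07551205e-03] 0.9977202601844247
scene [[0.71, -0.466, 0.529, 1.118], [0.704, 0.47, -0.532, -0.69], [-0.001, 0.75, 0.661, 0.87], [0.0, 0.0, 0.0, 1.0]] [[463.10160719   0.         255.60116519]
 [  0.         463.10160719 189.24742802]
 [  0.           0.           1.        ]]
top [[0.002, 0.988, -0.155, 0.252], [-0.999, 0.007, 0.032, 0.002], [0.032, 0.155, 0.987, 1.12], [0.0, 0.0, 0.0, 1.0]] [[357.72446847   0.         255.61166628]
 [  0.         357.72446847 191.4948573 ]
 [  0.           0.           1.        ]]
{'mtx': array([[286.66398026,   0.        , 260.21645938],
       [  0.        , 286.66398026, 186.71470258],
       [  0.        ,   0.        ,   1.        ]]), 'D': array([-0.0329938,  0.       ,  0.       ,  0.       ,  0.       ]), 'hand_eye': array([[-1.48809614e-03,  9.49604072e-01,  3.13448389e-01,
         8.00957170e-02],
       [ 9.99998887e-01,  1.37914267e-03,  5.69328147e-04,
        -7.31412167e-04],
       [ 1.08346278e-04,  3.13448887e-01, -9.49605067e-01,
        -1.42321666e-01],
       [ 0.00000000e+00,  0.00000000e+00,  0.00000000e+00,
         1.00000000e+00]])}
```

View pics/top0b.png

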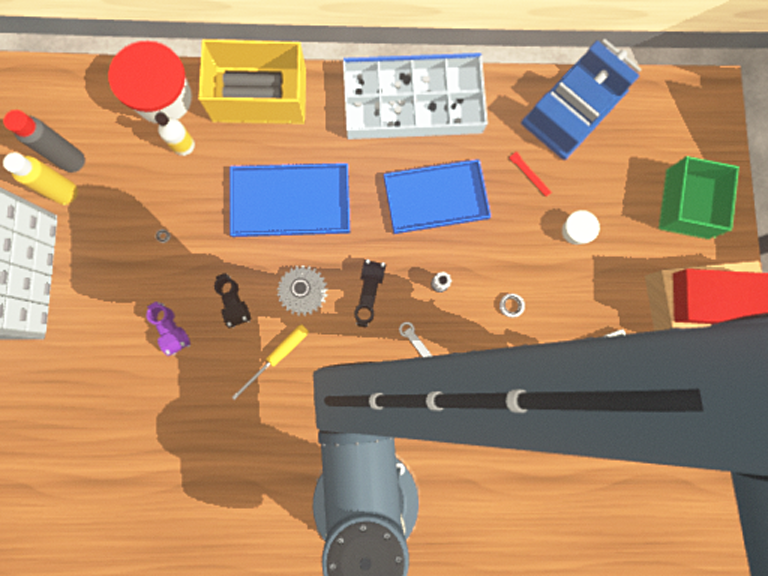

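View pics/scene0.png

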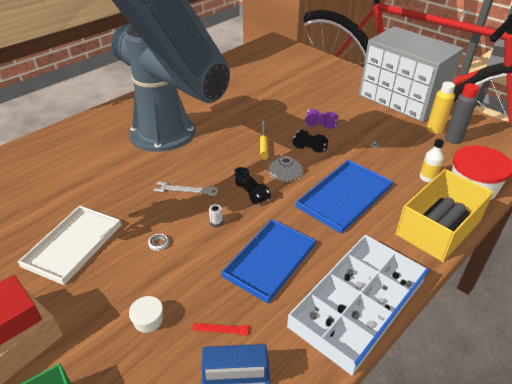

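The top view (768-px version) shows the wheel tray at (290,200), steering tray (437,195), cassette (301,290), freehub (441,281), cup (512,304), hub bearing (163,236) and grease tub (581,227). The purple look-alike is at (167,329).
There are two black stem candidates, at (231,300) and (369,293). The first looks shorter, so I'll confirm it in a crop.

```bash
python3 - <<'E'
import cv2,numpy as np
t=cv2.imread('pics/top0.png');s=cv2.imread('pics/scene0.png')
a=cv2.resize(t[145:235,95:361],None,fx=3,fy=3,interpolation=cv2.INTER_CUBIC)   # 798x270
b=cv2.resize(s[100:260,140:405],None,fx=2,fy=2,interpolation=cv2.INTER_CUBIC) # 530x320
c=np.zeros((600,800,3),np.uint8);c[:270,:798]=a;c[275:595,:530]=b
cv2.imwrite('pics/crop1.png',c)
E
cat > m.py <<'E'
from h import *
Z={n:np.load(f'{n}0.npz') for n in('top','scene')}
# height above bench map & colour clusters from depth
for n in Z:
    d=Z[n]['d'];T=Z[n]['T'];i=Z[n]['i']
    uv=np.stack(np.meshgrid(np.arange(512),np.arange(384)),-1).reshape(-1,2)
    o,r=ray(n,uv,T);P=(o+r*d.reshape(-1,1)).reshape(384,512,3);np.save(n+'P.npy',P)
    ok=(d>0)&(P[...,0]>.25)&(P[...,0]<.85)&(abs(P[...,1])<.6)
    print(n,'bench z',np.median(P[ok][:,2]))
    m=(ok&(P[...,2]>.004)&(P[...,2]<.07)).astype(np.uint8)
    k,l,st,c=cv2.connectedComponentsWithStats(m)
    for j in range(1,k):
        if st[j,4]<12: continue
        q=P[l==j];print(st[j].tolist(),'mid',((q.min(0)+q.max(0))/2).round(3)[:2],'mean',q.mean(0).round(3),'ext',np.ptp(q,0).round(3)[:2],'zmax',np.percentile(q[:,2],95).round(4),'rgb',i[l==j].mean(0).round())
E
python3 m.py
```

```text
top bench z 0.0003219200449726678
[90, 55, 37, 26, 268] mid [0.814 0.437] mean [0.805 0.416 0.039] ext [0.071 0.109] zmax 0.0663 rgb [218. 209. 191.]
[137, 55, 6, 10, 39] mid [0.834 0.338] mean [0.837 0.338 0.048] ext [0.031 0.003] zmax 0.065 rgb [249. 219.  77.]
[136, 57, 68, 26, 669] mid [0.818 0.241] mean [0.794 0.236 0.038] ext [0.062 0.2  ] zmax 0.0665 rgb [226. 183.  68.]
[147, 58, 41, 7, 247] mid [0.84  0.257] mean [0.84  0.251 0.043] ext [0.019 0.133] zmax 0.0473 rgb [135. 127. 116.]
[347, 58, 66, 49, 831] mid [ 0.781 -0.446] mean [ 0.778 -0.415  0.036] ext [0.137 0.218] zmax 0.0666 rgb [ 86.  97. 127.]
[230, 60, 95, 33, 1394] mid [ 0.804 -0.106] mean [ 0.803 -0.098  0.024] ext [0.093 0.312] zmax 0.044 rgb [201. 207. 204.]
[263, 71, 6, 6, 24] mid [ 0.823 -0.066] mean [ 0.821 -0.064  0.011] ext [0.016 0.017] zmax 0.0156 rgb [217. 216. 208.]
[109, 85, 21, 19, 180] mid [0.732 0.397] mean [0.723 0.39  0.04 ] ext [0.042 0.043] zmax 0.0668 rgb [238. 214. 127.]
[339, 102, 23, 25, 90] mid [ 0.687 -0.344] mean [ 0.692 -0.343  0.006] ext [0.082 0.07 ] zmax 0.0089 rgb [247.  77.  68.]
[
[... 6933 characters left out ...]
0.664 -0.137] mean [ 0.666 -0.135  0.005] ext [0.015 0.026] zmax 0.0052 rgb [ 52. 103. 197.]
[259, 286, 6, 5, 14] mid [ 0.676 -0.226] mean [ 0.676 -0.226  0.005] ext [0.011 0.009] zmax 0.0061 rgb [ 50. 100. 191.]
[129, 296, 34, 36, 973] mid [ 0.545 -0.453] mean [ 0.563 -0.456  0.035] ext [0.097 0.068] zmax 0.0411 rgb [226. 221. 211.]
[41, 304, 21, 31, 55] mid [ 0.44  -0.598] mean [ 0.454 -0.598  0.048] ext [0.046 0.004] zmax 0.0691 rgb [131. 100.  68.]
[193, 323, 57, 12, 331] mid [ 0.685 -0.356] mean [ 0.689 -0.355  0.006] ext [0.099 0.084] zmax 0.008 rgb [223.  57.  51.]
[202, 361, 68, 23, 788] mid [ 0.79  -0.405] mean [ 0.801 -0.42   0.042] ext [0.105 0.12 ] zmax 0.068 rgb [ 94. 108. 132.]
```

View pics/crop1.png

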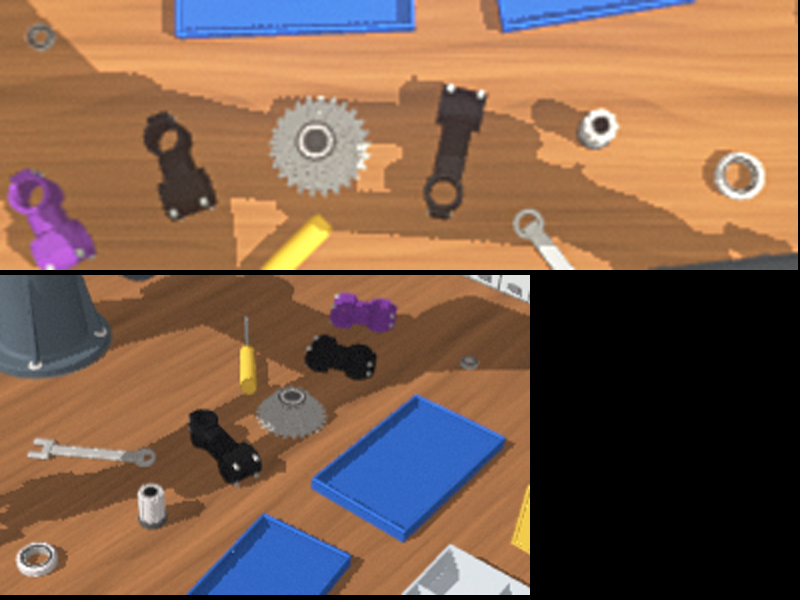

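The black stem at crop (180,165) spans about 108–118 mm, so it is the short one. The one at (455,150) spans 138–141 mm and is the long stem. The purple one and the white tray are decoys. Now I'll move over the cup, then view the freehub and cassette with the wrist camera.

```bash
python3 -m handwheel '[[[0,0,0,0.845],[0,0,0,0.845],[0,0,0,0.845],[0.77,-1,0,0],[0.77,-1,0,0],[0.77,-1,0,0],[0.77,-1,0,0],[0.77,-1,0,0],[0.77,-1,0,0],[0.77,-1,0,0],[0.77,-1,0,0],[0.77,-1,0,0],[0.77,-1,0,0],[0.77,-1,0,0],[0,-1,0,0],[0,0,0,0],[0,0,0,0]]]' 85
python3 - <<'E'
from h import *
s=sense();T=pose('wrist');i,d=snapshot('wrist');save('w1',i);np.savez('w1.npz',i=i,d=d,T=T);print(s['t'],s['tcp_pos'],s['tool_rot'])
# trays: blue pixel silhouettes with rim at z~.018 (both cams)
for n in('top','scene'):
    P=np.load(n+'P.npy');im=np.load(n+'0.npz')['i'].astype(int)
    m=(im[...,2]>im[...,0]+60)&(P[...,2]>.013)&(P[...,2]<.024)&(P[...,0]<.72)&(P[...,0]>.5)
    for lo,hi in((-.3,-.02),(.02,.32)):
        q=P[m&(P[...,1]>lo)&(P[...,1]<hi)]
        print(n,len(q),np.median(q[:,2]),cv2.minAreaRect((q[:,:2]*1000).astype(np.float32)))
E
```

```text
t: 2.22
tcp_pos: [0.3755, -0.3035, 0.2314]
tool_rot: [1.0, 0.0, 0.0, 0.0]
force: [0.1, 0.6, -0.0]
finger_gap: 0.997
gripper_force: 0.0
2.225 [ 0.37551044 -0.30353342  0.23143097] [9.99999901e-01 1.92598721e-05 2.77658336e-05 4.43520263e-04]
top 335 0.018477745032868365 ((626.8783569335938, -147.04049682617188), (132.0279083251953, 210.66697692871094), 9.745851516723633)
top 424 0.018554248774847792 ((615.094482421875, 167.1527557373047), (152.65077209472656, 250.0549774169922), 2.5075771808624268)
scene 594 0.017981065107559646 ((629.8865356445312, -151.3768310546875), (131.48709106445312, 213.66123962402344), 9.621195793151855)
scene 504 0.01746032506214329 ((617.7025756835938, 161.7999267578125), (154.17535400390625, 256.5279541015625), 1.837886929512024)
```

View pics/w1.png

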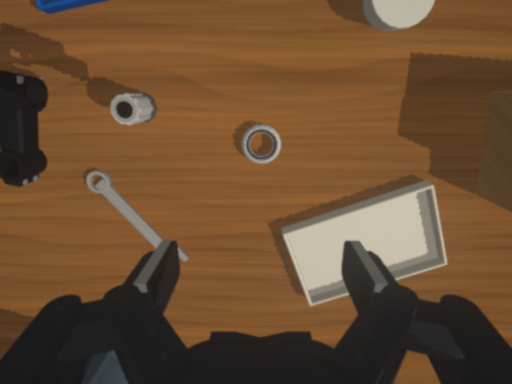

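The wrist view shows the cup at (262,144), the freehub top at (124,110) and the white decoy tray at (365,240). Next I'll move over the cassette and measure from the wrist there too.

```bash
python3 -m handwheel '[[[0.1,-1,0,0],[0.1,-1,0,0],[0.1,-1,0,0],[0.1,-1,0,0],[0.1,-1,0,0],[0.1,-1,0,0],[0.1,-1,0,0],[0.1,-1,0,0],[0.1,-1,0,0],[0.1,-1,0,0],[0.1,-1,0,0],[0.1,-1,0,0],[0.1,-1,0,0],[0.1,-1,0,0],[0.1,-1,0,0],[0.1,-1,0,0],[0.1,-1,0,0],[0,0,0,0],[0,0,0,0]]]'
cat >> h.py <<'E'
def shot(tag,name='wrist'):
    s=sense();T=pose(name);i,d=snapshot(name);save(tag,i);np.savez(tag+'.npz',i=i,d=d,T=T);print(tag,round(s['t'],2),s['tcp_pos'].round(4) if hasattr(s['tcp_pos'],'round') else s['tcp_pos'])
def cloud(tag,name='wrist'):
    z=np.load(tag+'.npz');uv=np.stack(np.meshgrid(np.arange(512),np.arange(384)),-1).reshape(-1,2)
    return at_depth_all(name,uv,z['d'],z['T']),z['i'].astype(int),z['d']
def at_depth_all(name,uv,d,T):
    o,r=ray(name,uv,T);return (o+r*d.reshape(-1,1)).reshape(384,512,3)
def clusters(tag,name='wrist',zlo=.004,zhi=.065,minpx=60,box=(.25,.85,-.6,.6),maxrow=384):
    P,i,d=cloud(tag,name);x0,x1,y0,y1=box
    ok=(d>0)&(P[...,0]>x0)&(P[...,0]<x1)&(P[...,1]>y0)&(P[...,1]<y1);ok[maxrow:]=0
    print('bench',np.median(P[ok&(abs(P[...,2])<.02)][:,2]).round(4))
    k,l,st,_=cv2.connectedComponentsWithStats((ok&(P[...,2]>zlo)&(P[...,2]<zhi)).astype(np.uint8))
    for j in range(1,k):
        if st[j,4]<minpx: continue
        q=P[l==j];zt=np.percentile(q[:,2],95);top=q[q[:,2]>zt-.003]
        f=lambda q:tuple(np.round(np.array([*cv2.minEnclosingCircle((q[:,:2]*1000).astype(np.float32))[0],cv2.minEnclosingCircle((q[:,:2]*1000).astype(np.float32))[1]]),1))
        rc=cv2.minAreaRect((q[:,:2]*1000).astype(np.float32))
        print(st[j,:4].tolist(),'ztop',zt.round(4),'circ_top',f(top),'circ_all',f(q),'rect',np.round([*rc[0],*rc[1],rc[2]],1),'rgb',i[l==j].mean(0).round())
E
python3 - <<'E'
from h import *
clusters('w1',maxrow=230);shot('w2');clusters('w2',maxrow=235)
E
```

```text
t: 4.65
tcp_pos: [0.4185, 0.1212, 0.2313]
tool_rot: [1.0, -0.0, 0.0, 0.0]
force: [-0.4, -0.3, -0.5]
finger_gap: 0.998
gripper_force: 0.0
bench -0.0002
[35, 0, 66, 13] ztop 0.0208 circ_top (np.float64(554.0), np.float64(-81.8), np.float64(27.6)) circ_all (np.float64(555.7), np.float64(-87.4), np.float64(33.2)) rect [554.8 -87.4  12.1  66.5   4. ] rgb [ 30.  61. 111.]
[364, 0, 71, 31] ztop 0.0408 circ_top (np.float64(547.6), np.float64(-450.6), np.float64(32.4)) circ_all (np.float64(547.8), np.float64(-450.3), np.float64(32.7)) rect [ 536.8 -449.1   65.1   31.2   82.9] rgb [165. 160. 144.]
[0, 70, 47, 117] ztop 0.042 circ_top (np.float64(413.1), np.float64(-8.9), np.float64(66.7)) circ_all (np.float64(414.9), np.float64(-5.2), np.float64(69.6)) rect [413.6  -6.7  42.5 136.8  79.4] rgb [34. 30. 28.]
[484, 91, 28, 71] ztop 0.0418 circ_top (np.float64(409.8), np.float64(-596.6), np.float64(32.1)) circ_all (np.float64(418.7), np.float64(-599.2), np.float64(40.8)) rect [ 4.186e+02 -5.955e+02  8.170e+01  8.500e+00  5.000e-01] rgb [81. 62. 39.]
[111, 92, 45, 33] ztop 0.0513 circ_top (np.float
[... 4844 characters left out ...]
8 106.   46.6  21.4] rgb [52. 43. 37.]
[11, 176, 84, 59] ztop 0.0421 circ_top (np.float64(355.0), np.float64(398.8), np.float64(46.6)) circ_all (np.float64(346.6), np.float64(399.1), np.float64(54.7)) rect [344.6 403.7 105.8  46.1  29.6] rgb [101.  52. 115.]
[394, 200, 34, 35] ztop 0.0084 circ_top (np.float64(329.2), np.float64(-95.2), np.float64(33.4)) circ_all (np.float64(329.2), np.float64(-95.2), np.float64(33.4)) rect [326.3 -89.7  64.8  30.9  28.8] rgb [156. 149. 138.]
[220, 206, 42, 29] ztop 0.0257 circ_top (np.float64(329.8), np.float64(146.1), np.float64(23.9)) circ_all (np.float64(323.7), np.float64(149.7), np.float64(32.1)) rect [322.7 148.7  25.1  61.1  44.4] rgb [184. 144.  12.]
```

View pics/w2.png

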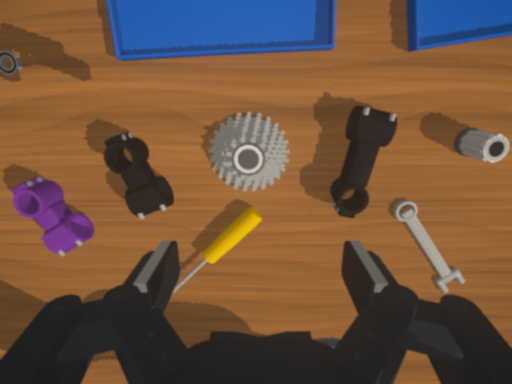

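The picture shows the cassette's lockring at (248,158), the short stem at (138,175), the long stem at (362,160), the bearing at (8,63) and the freehub at (487,147). Wrist, top and scene heights agree. I'll grasp the cassette now.

```bash
python3 -m handwheel '[[[0.18,-0.61,0.6,0],[0,0,1,0],[0,0,1,0],[0,0,1,0],[0,0,1,0],[0,0,1,0],[0,0,1,0],[0,0,1,0],[0,0,0.6,0],[0,0,0.4,0],[0,0,0,0],[0,0,0,0]]]' 85
python3 -m handwheel '[[[0,0,0,0],[0,0,0,0],[0,0,0,0],[0,0,0,0],[0,0,0,0],[0,0,0,0],[0,0,0,0],[0,0,0,0]]]' 40 60
python3 -c "
from h import *
shot('g1')"
```

```text
t: 6.2
tcp_pos: [0.4229, 0.1374, 0.0165]
tool_rot: [1.0, 0.0, 0.0, -0.0]
force: [0.3, 0.3, 0.2]
finger_gap: 0.998
gripper_force: 0.0
t: 7.2
tcp_pos: [0.4231, 0.1372, 0.0179]
tool_rot: [1.0, 0.0, 0.001, 0.0]
force: [-0.8, -1.6, 10.9]
finger_gap: 0.728
gripper_force: 62.3
g1 7.2 [0.4231 0.1372 0.0179]
```

View pics/g1.png

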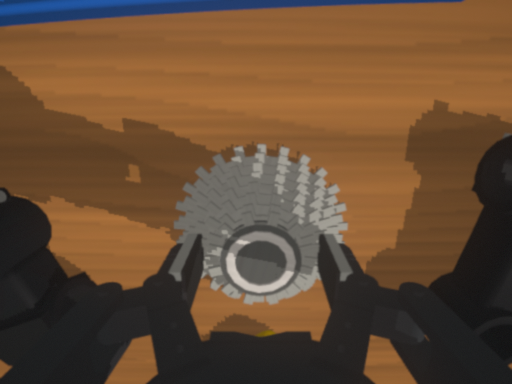

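The fingers hold the top sprockets at a gap of 62 mm, symmetric about the lockring at (262,262). I'll lift and carry.

```bash
python3 -m handwheel '[[[0,0,-0.2,0],[0,0,-0.4,0],[0,0,-0.6,0],[0,0,-0.8,0],[0.4,0.05,-0.2,0],[0.8,0.13,0,0],[0.9,0.13,0,0],[0.9,0.13,0,0],[0.9,0.13,0,0],[0.9,0.13,0,0],[0.9,0.13,0,0],[0.9,0.13,0,0],[0.7,0.13,0,0],[0.3,0.13,0,0],[0.1,0,0,0],[0,0,0,0],[0,0,0,0]]]'
python3 -c "
from h import *
shot('g2');clusters('g2',zlo=.012)"
```

```text
t: 9.38
tcp_pos: [0.6143, 0.1071, 0.0712]
tool_rot: [1.0, 0.0, -0.001, -0.0]
force: [0.1, -0.0, -3.3]
finger_gap: 0.726
gripper_force: 65.9
g2 9.38 [0.6143 0.1071 0.0712]
bench 0.0003
[0, 88, 359, 206] ztop 0.0643 circ_top (np.float64(613.7), np.float64(107.5), np.float64(45.5)) circ_all (np.float64(617.6), np.float64(166.2), np.float64(144.6)) rect [617.5 166.5 150.9 251.7   2.6] rgb [ 85. 106. 142.]
[453, 116, 59, 167] ztop 0.0208 circ_top (np.float64(613.7), np.float64(-64.0), np.float64(68.4)) circ_all (np.float64(613.7), np.float64(-64.0), np.float64(68.4)) rect [614.2 -66.8 131.5  49.4  10.8] rgb [ 41.  74. 131.]
[303, 274, 19, 17] ztop 0.0647 circ_top (np.float64(582.6), np.float64(77.4), np.float64(2.3)) circ_all (np.float64(564.9), np.float64(70.4), np.float64(20.8)) rect [564.6  71.2  41.4  12.6  18.3] rgb [131. 136. 152.]
[198, 279, 19, 11] ztop 0.0606 circ_top (np.float64(577.3), np.float64(137.5), np.float64(3.1)) circ_all (np.float64(561.6), np.float64(147.8), np.float64(21.4)) rect [559.7 144.5   9.6  42.9  60.6] rgb [ 72.  92. 137.]
[118, 281, 26, 9] ztop 0.0197 circ_top (np.float64(544.5), np.float64(213.3), np.float64(8.6)) circ_all (np.float64(544.1), np.float64(216.3), np.float64(11.5)) rect [543.7 216.2   2.6  23.1   4.6] rgb [ 29.  62. 110.]
[364, 338, 52, 46] ztop 0.0415 circ_top (np.float64(466.9), np.float64(-5.8), np.float64(18.5)) circ_all (np.float64(465.1), np.float64(-1.9), np.float64(21.8)) rect [464.1  -5.9  35.5  38.6  83.4] rgb [38. 38. 37.]
```

View pics/g2.png

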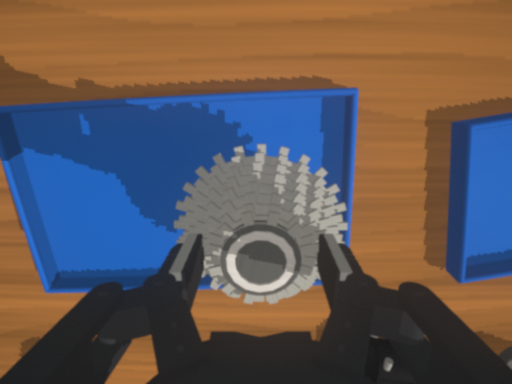

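The tray rectangle centre is (617.5,166) mm, turned about 2.3°, and the cassette hangs level, so I'll lower it.

```bash
python3 -m handwheel '[[[0.2,-0.04,0.3,0],[0,0,0.5,0],[0,0,0.5,0],[0,0,0.3,0],[0,0,0.15,0],[0,0,0.1,0],[0,0,0.05,0],[0,0,0,0],[0,0,0,0]]]'
python3 -m handwheel '[[[0,0,0.03,0],[0,0,0.03,0],[0,0,0,0],[0,0,0,0]]]'
```

```text
t: 10.55
tcp_pos: [0.6204, 0.1079, 0.0242]
tool_rot: [1.0, 0.0, 0.0, 0.0]
force: [0.3, 0.7, -2.3]
finger_gap: 0.726
gripper_force: 65.9
t: 11.05
tcp_pos: [0.6202, 0.1079, 0.0223]
tool_rot: [1.0, 0.0, -0.0, 0.0]
force: [0.1, 0.6, -3.0]
finger_gap: 0.733
gripper_force: 65.9
```

```bash
python3 -m handwheel '[[[0,0,0.02,0],[0,0,0.02,0],[0,0,0,0],[0,0,0,0]]]'
```

```text
t: 11.55
tcp_pos: [0.6202, 0.1079, 0.0221]
tool_rot: [1.0, 0.0, 0.0, 0.0]
force: [-2.5, -0.6, 5.4]
finger_gap: 0.723
gripper_force: 66.5
```

```bash
python3 -m handwheel '[[[0,0,0,0],[0,0,0,0],[0,0,0,0],[0,0,0,0],[0,0,-0.1,0],[0,0,-0.3,0],[0,0,-0.8,0],[0,0,-1,0],[0,0,-1,0],[0,0,-1,0],[0,0,0,0]]]' 76
python3 - <<'E'
from h import *
shot('p1');clusters('p1',zlo=.012,maxrow=260)
E
python3 -m handwheel '[[[-0.6,0.87,0,0],[-0.6,0.87,0,0],[-0.6,0.87,0,0],[-0.6,0.87,0,0],[-0.6,0.87,0,0],[-0.6,0.87,0,0],[-0.6,0.87,0,0],[-0.6,0.87,0,0],[-0.6,0.87,0,0],[-0.6,0.87,0,0],[-0.6,0.87,0,0],[-0.67,0.84,0,0],[0,0,0,0],[0,0,0,0]]]' 75
python3 - <<'E'
from h import *
shot('f1');clusters('f1',zlo=.012,box=(.38,.5,-.25,-.08))
E
```

```text
t: 12.92
tcp_pos: [0.6223, 0.108, 0.1299]
tool_rot: [1.0, 0.0, 0.004, -0.0]
force: [0.2, 0.2, -0.5]
finger_gap: 0.89
gripper_force: 0.0
p1 12.93 [0.6223 0.108  0.1299]
bench 0.0004
[338, 0, 174, 20] ztop 0.0453 circ_top (np.float64(764.6), np.float64(-13.1), np.float64(59.3)) circ_all (np.float64(770.4), np.float64(-25.4), np.float64(72.5)) rect [764.6 -25.2 144.9  14.1  88. ] rgb [138. 145. 146.]
[49, 100, 287, 160] ztop 0.0209 circ_top (np.float64(618.1), np.float64(166.2), np.float64(144.3)) circ_all (np.float64(618.1), np.float64(166.2), np.float64(144.3)) rect [617.3 166.4 151.2 251.9   2.4] rgb [ 49.  83. 146.]
[417, 111, 95, 144] ztop 0.0209 circ_top (np.float64(618.1), np.float64(-89.8), np.float64(78.9)) circ_all (np.float64(618.4), np.float64(-90.5), np.float64(80.0)) rect [618.6 -91.6 131.8  98.5  10.4] rgb [ 43.  76. 135.]
[213, 137, 96, 92] ztop 0.0416 circ_top (np.float64(620.2), np.float64(108.2), np.float64(27.2)) circ_all (np.float64(620.1), np.float64(107.3), np.float64(46.1)) rect [620.2 108.6  89.4  89.7  88.6] rgb [141. 138. 133.]
t: 14.72
tcp_pos: [0.4385, -0.152, 0.1259]
tool_rot: [1.0, -0.0, -0.0, -0.0]
force: [0.4, 0.6, -0.2]
finger_gap: 0.878
gripper_force: 0.0
f1 14.72 [ 0.4385 -0.152   0.1259]
bench -0.0003
[242, 164, 42, 50] ztop 0.0511 circ_top (np.float64(439.5), np.float64(-153.4), np.float64(16.5)) circ_all (np.float64(438.8), np.float64(-153.0), np.float64(17.4)) rect [ 439.3 -153.2   33.7   33.9   27.1] rgb [133. 126. 118.]
```

The cassette sits flat at (620,108) with its top at 41.6 mm. Now the freehub.

```bash
python3 -m handwheel '[[[0.02,0.045,0.6,0],[0,0,1,0],[0,0,1,0],[0,0,1,0],[0,0,0.5,0],[0,0,0.22,0],[0,0,0,0],[0,0,0,0]]]' 70
python3 -m handwheel '[[[0,0,0,0],[0,0,0,0],[0,0,0,0],[0,0,0,0],[0,0,0,0],[0,0,0,0],[0,0,0,0],[0,0,0,0]]]' 25 45
python3 -m handwheel '[[[0,0,-0.2,0],[0,0,-0.4,0],[0,0,-0.8,0],[0,0,-0.6,0],[0,0,-0.4,0],[0,0,0,0],[0,0,0,0]]]'
```

```text
t: 15.78
tcp_pos: [0.4395, -0.1538, 0.0189]
tool_rot: [1.0, 0.0, 0.001, 0.0]
force: [0.2, -0.1, -0.2]
finger_gap: 0.819
gripper_force: 0.0
t: 16.77
tcp_pos: [0.4393, -0.1537, 0.0189]
tool_rot: [1.0, 0.0, 0.0, 0.0]
force: [-0.4, 0.0, 6.0]
finger_gap: 0.383
gripper_force: 44.4
t: 17.65
tcp_pos: [0.4388, -0.1534, 0.0781]
tool_rot: [1.0, 0.0, -0.0, -0.0]
force: [0.9, 0.4, -1.4]
finger_gap: 0.384
gripper_force: 44.8
```

```bash
python3 -m handwheel '[[[0.2,-0.3,-0.4,0],[0.5,-0.9,-0.2,0],[0.5,-0.9,0,0],[0.5,-0.9,0,0],[0.5,-0.9,0,0],[0.5,-0.9,0,0],[0.5,-0.9,0,0],[0.5,-0.9,0,0],[0.5,-0.9,0,0],[0.5,-0.9,0,0],[0.5,-0.9,0,0],[0.5,-0.9,0,0],[0.5,-0.9,0,0],[0.5,-0.9,0,0],[0.5,-0.9,0,0],[0.5,-0.9,0,0],[0.4,-0.5,0,0],[0.1,-0.14,0,0],[0,0,0,0],[0,0,0,0]]]'
python3 -c "
from h import *
shot('f2')"
```

```text
t: 20.15
tcp_pos: [0.6433, 0.2067, 0.0932]
tool_rot: [1.0, -0.0, -0.001, 0.0]
force: [-0.1, -0.1, -1.6]
finger_gap: 0.389
gripper_force: 44.8
f2 20.15 [0.6433 0.2067 0.0932]
```

View pics/f2.png

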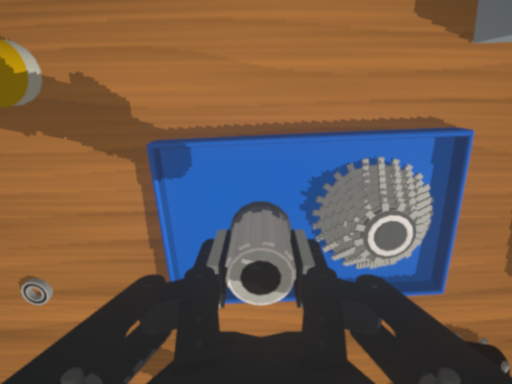

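The freehub hangs upright at (262,250), with the cassette seated in the tray at (385,220). Lowering now.

```bash
python3 -m handwheel '[[[0,0,0.4,0],[0,0,0.8,0],[0,0,0.8,0],[0,0,0.4,0],[0,0,0.2,0],[0,0,0.1,0],[0,0,0.02,0],[0,0,0.02,0],[0,0,0,0],[0,0,0,0]]]'
python3 -m handwheel '[[[0,0,0.03,0],[0,0,0.03,0],[0,0,0,0],[0,0,0,0]]]'
```

```text
t: 21.45
tcp_pos: [0.6441, 0.2075, 0.0251]
tool_rot: [1.0, 0.0, 0.0, -0.0]
force: [-0.8, 0.2, -1.9]
finger_gap: 0.384
gripper_force: 44.8
t: 21.95
tcp_pos: [0.6439, 0.2075, 0.0232]
tool_rot: [1.0, 0.0, -0.0, 0.0]
force: [0.6, 0.8, -2.1]
finger_gap: 0.386
gripper_force: 44.8
```

```bash
python3 -m handwheel '[[[0,0,0.02,0],[0,0,0.01,0],[0,0,0,0],[0,0,0,0]]]'
```

```text
t: 22.45
tcp_pos: [0.644, 0.2075, 0.023]
tool_rot: [1.0, 0.0, 0.0, 0.0]
force: [-0.9, -0.2, 3.8]
finger_gap: 0.384
gripper_force: 44.9
```

```bash
python3 -m handwheel '[[[0,0,0,0],[0,0,0,0],[0,0,0,0],[0,0,0,0],[0,0,-0.2,0],[0,0,-0.6,0],[0,0,-1,0],[0,0,-1,0],[0,0,-1,0],[-0.3,-0.5,-0.5,0],[-0.5,-1,0,0],[-0.5,-1,0,0],[-0.5,-1,0,0],[-0.5,-1,0,0],[-0.5,-1,0,0],[-0.5,-1,0,0],[-0.5,-1,0,0],[-0.48,-1,0,0],[0,-0.36,0,0],[0,0,0,0]]]' 46
python3 - <<'E'
from h import *
shot('b1');clusters('b1',zlo=.004,zhi=.06,box=(.45,.7,.18,.5),maxrow=384)
E
```

```text
t: 24.95
tcp_pos: [0.5367, 0.4295, 0.1301]
tool_rot: [1.0, 0.001, 0.0, 0.0]
force: [0.8, 0.2, -0.0]
finger_gap: 0.54
gripper_force: 0.0
b1 24.95 [0.5367 0.4295 0.1301]
bench -0.0
[405, 0, 107, 184] ztop 0.0207 circ_top (np.float64(613.4), np.float64(243.4), np.float64(88.4)) circ_all (np.float64(613.5), np.float64(240.5), np.float64(90.5)) rect [614.  238.9 150.9 107.6   2.6] rgb [ 37.  72. 129.]
[472, 38, 40, 71] ztop 0.0223 circ_top (np.float64(639.8), np.float64(220.2), np.float64(12.0)) circ_all (np.float64(633.4), np.float64(216.2), np.float64(30.7)) rect [631.6 222.6  61.2  34.6  16.7] rgb [61. 72. 88.]
[445, 62, 24, 36] ztop 0.0053 circ_top (np.float64(628.0), np.float64(253.7), np.float64(15.7)) circ_all (np.float64(628.0), np.float64(253.7), np.float64(15.7)) rect [629.9 251.6  30.5  16.5  41.2] rgb [ 35.  93. 174.]
[468, 78, 21, 14] ztop 0.0053 circ_top (np.float64(626.4), np.float64(234.3), np.float64(10.4)) circ_all (np.float64(626.4), np.float64(234.3), np.float64(10.4)) rect [624.1 234.7  20.6   9.4  79.7] rgb [ 36.  94. 175.]
[432, 94, 19, 19] ztop 0.0053 circ_top (np.
[... 351 characters left out ...]
.4  19.4  11.9  42.1] rgb [ 39.  97. 180.]
[435, 149, 24, 21] ztop 0.0053 circ_top (np.float64(556.6), np.float64(250.0), np.float64(11.7)) circ_all (np.float64(556.6), np.float64(250.0), np.float64(11.7)) rect [558.5 250.2  20.6  17.2  66. ] rgb [ 45.  99. 180.]
[246, 165, 29, 28] ztop 0.0075 circ_top (np.float64(536.9), np.float64(430.7), np.float64(14.0)) circ_all (np.float64(536.9), np.float64(430.7), np.float64(14.0)) rect [537.  430.7  26.8  27.4  54. ] rgb [118. 109. 100.]
[388, 255, 19, 20] ztop 0.0376 circ_top (np.float64(450.1), np.float64(292.5), np.float64(3.6)) circ_all (np.float64(450.6), np.float64(292.4), np.float64(5.3)) rect [451.4 292.4   2.7  10.6   1.5] rgb [50. 40. 33.]
```

```bash
python3 -m handwheel '[[[0,-0.05,0.6,0],[0,0,1,0],[0,0,1,0],[0,0,1,0],[0,0,0.9,0],[0,0,0.4,0],[0,0,0.15,0],[0,0,0.03,0],[0,0,0,0],[0,0,0,0]]]'
python3 -m handwheel '[[[0,0,0,0],[0,0,0,0],[0,0,0,0],[0,0,0,0],[0,0,0,0],[0,0,0,0]]]' 18 25
python3 -m handwheel '[[[0,0,-0.1,0],[0,0,-0.3,0],[0,0,-0.8,0],[0,0,-0.8,0],[0,0,0,0],[0,0,0,0]]]'
```

```text
t: 26.25
tcp_pos: [0.5373, 0.4305, 0.0039]
tool_rot: [1.0, 0.0, 0.001, -0.0]
force: [-0.2, 0.6, 0.7]
finger_gap: 0.537
gripper_force: 0.0
t: 27.0
tcp_pos: [0.5371, 0.4304, 0.0037]
tool_rot: [1.0, 0.0, 0.0, -0.0]
force: [-0.8, -0.8, 5.5]
finger_gap: 0.298
gripper_force: 24.7
t: 27.75
tcp_pos: [0.5368, 0.4302, 0.0535]
tool_rot: [1.0, 0.0, 0.0, -0.0]
force: [-0.7, -0.4, -0.7]
finger_gap: 0.299
gripper_force: 24.6
```

```bash
python3 -m handwheel '[[[0.23,0.83,0,0],[0.23,0.83,0,0],[0.23,0.83,0,0],[0.23,0.83,0,0],[0.23,0.83,0,0],[0.23,0.83,0,0],[0.23,0.83,0,0],[0.23,0.83,0,0],[0.23,0.83,0,0],[0,0,0,0],[0,0,0,0]]]'
python3 -c "
from h import *
shot('b2')"
```

```text
t: 29.12
tcp_pos: [0.5886, 0.2437, 0.0531]
tool_rot: [1.0, 0.0, -0.0, -0.0]
force: [0.6, -0.6, 0.8]
finger_gap: 0.302
gripper_force: 24.6
b2 29.12 [0.5886 0.2437 0.0531]
```

View pics/b2.png

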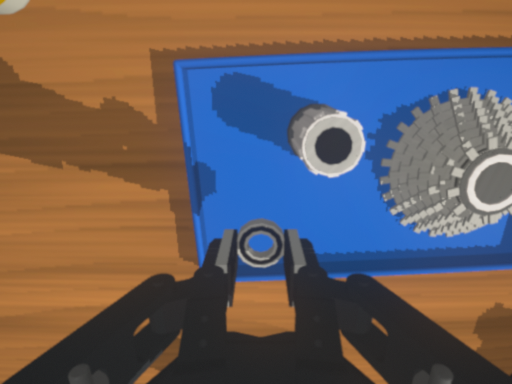

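The bearing is held level at (261,243). The freehub stands at (330,143) and the cassette is at right. I'll lower the bearing.

```bash
python3 -m handwheel '[[[0.02,0,0.4,0],[0,0,0.6,0],[0,0,0.5,0],[0,0,0.2,0],[0,0,0.04,0],[0,0,0,0],[0,0,0,0]]]'
python3 -m handwheel '[[[0,0,0.03,0],[0,0,0.03,0],[0,0,0,0],[0,0,0,0]]]'
python3 -m handwheel '[[[0,0,0.02,0],[0,0,0,0],[0,0,0,0]]]'
```

```text
t: 30.05
tcp_pos: [0.5896, 0.2436, 0.0101]
tool_rot: [1.0, 0.0, 0.001, -0.0]
force: [0.5, -0.3, -0.8]
finger_gap: 0.302
gripper_force: 24.6
t: 30.55
tcp_pos: [0.5892, 0.2435, 0.0081]
tool_rot: [1.0, 0.0, 0.0, -0.0]
force: [0.2, -0.1, 0.1]
finger_gap: 0.299
gripper_force: 24.6
t: 30.92
tcp_pos: [0.5892, 0.2435, 0.0078]
tool_rot: [1.0, 0.0, 0.0, -0.0]
force: [-0.9, -0.1, 1.9]
finger_gap: 0.297
gripper_force: 24.9
```

```bash
python3 -m handwheel '[[[0,0,0,0],[0,0,0,0],[0,0,0,0],[0,0,0,0],[0,0,-0.1,0],[0,0,-0.4,0],[0,0,-1,0],[0,0,-1,0],[0,0,-1,0],[0,0,-1,0],[0,0,-0.5,0],[0,0,0,0]]]' 38
python3 -c "
from h import *
shot('b3');clusters('b3',zlo=.007,box=(.545,.7,.05,.284),minpx=100)"
python3 -m handwheel '[[[-0.8,-0.2,0,0],[-0.8,-0.2,0,0],[-0.8,-0.2,0,0],[-0.8,-0.2,0,0],[-0.8,-0.2,0,0],[-0.8,-0.2,0,0],[-0.8,-0.2,0,0],[-0.8,-0.2,0,0],[-0.14,-0.21,0,0],[0,0,0,-0.9],[0,0,0,-0.9],[0,0,0,-0.9],[0,0,0,-0.87],[0,0,0,0],[0,0,0,0]]]' 65
python3 -c "
from h import *
shot('s1');clusters('s1',zlo=.012,box=(.32,.5,.2,.34),minpx=100)"
```

```text
t: 32.42
tcp_pos: [0.5898, 0.2436, 0.1338]
tool_rot: [1.0, 0.0, 0.001, -0.0]
force: [-0.1, -0.1, -0.5]
finger_gap: 0.451
gripper_force: 0.0
b3 32.42 [0.5898 0.2436 0.1338]
bench 0.0039
[213, 61, 279, 17] ztop 0.0211 circ_top (np.float64(688.8), np.float64(167.0), np.float64(117.1)) circ_all (np.float64(688.8), np.float64(167.0), np.float64(117.1)) rect [689.8 167.1   5.5 234.2   2.5] rgb [ 49.  91. 164.]
[352, 94, 104, 104] ztop 0.0416 circ_top (np.float64(619.8), np.float64(108.6), np.float64(27.4)) circ_all (np.float64(619.1), np.float64(107.6), np.float64(50.9)) rect [619.4 108.3  98.5  97.7  57.4] rgb [136. 134. 129.]
[280, 103, 49, 47] ztop 0.0551 circ_top (np.float64(642.7), np.float64(208.1), np.float64(16.3)) circ_all (np.float64(643.8), np.float64(208.5), np.float64(18.5)) rect [643.9 208.9  34.6  35.3   1.3] rgb [130. 129. 131.]
[247, 166, 29, 28] ztop 0.0115 circ_top (np.float64(589.1), np.float64(244.1), np.float64(14.0)) circ_all (np.float64(589.1), np.float64(244.1), np.float64(14.0)) rect [589.2 243.8  27.3  26.8  44.8] rgb [111. 113. 119.]
[310, 215, 147, 12] ztop 0.0208 circ_top (np.float64(548.1), np.float64(121.3), np.float64(71.1)) circ_all (np.float64(547.7), np.float64(121.8), np.float64(71.9)) rect [546.6 121.8   5.2 143.7   1.7] rgb [ 48.  75. 129.]
t: 34.35
tcp_pos: [0.426, 0.2889, 0.1326]
tool_rot: [0.983, 0.185, 0.0, -0.0]
force: [0.5, 0.2, 0.8]
finger_gap: 0.762
gripper_force: 0.0
s1 34.35 [0.426  0.2889 0.1326]
bench -0.0003
[236, 155, 50, 115] ztop 0.0424 circ_top (np.float64(398.8), np.float64(277.9), np.float64(53.4)) circ_all (np.float64(399.2), np.float64(278.0), np.float64(55.1)) rect [400.  279.2 106.5  46.1  21.3] rgb [55. 45. 39.]
```

View pics/s1.png

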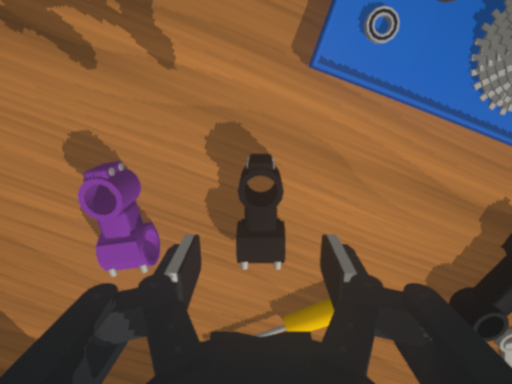

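View pics/b3.png

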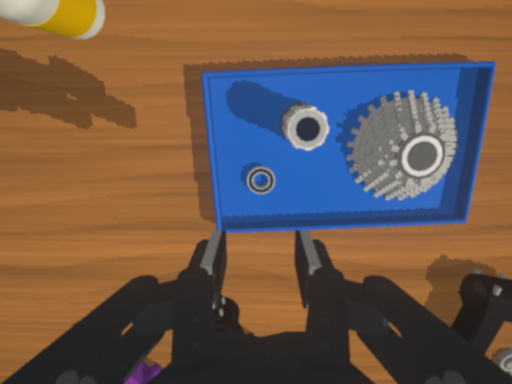

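All three rear-wheel parts lie flat: bearing (261,180), freehub (305,127), cassette (405,150). The black short stem is at (261,210), squared to the fingers with its steerer clamp under the TCP. I'll grasp it.

```bash
python3 -m handwheel '[[[0,0,0.5,0],[0,0,1,0],[0,0,1,0],[0,0,1,0],[0,0,0.8,0],[0,0,0.34,0],[0,0,0.1,0],[0,0,0,0],[0,0,0,0]]]' 58
python3 -m handwheel '[[[0,0,0,0],[0,0,0,0],[0,0,0,0],[0,0,0,0],[0,0,0,0],[0,0,0,0],[0,0,0,0]]]' 30 75
python3 -m handwheel '[[[0,0,-0.1,0],[0,0,-0.3,0],[0,0,-0.6,0],[0,0,-0.8,0],[0,0,-0.6,0],[0,0,0,0],[0,0,0,0]]]'
python3 -c "
from h import *
shot('s2');clusters('s2',zlo=.04,zhi=.14,box=(.3,.48,.24,.33),minpx=100)"
```

```text
t: 35.52
tcp_pos: [0.4261, 0.2889, 0.0147]
tool_rot: [0.983, 0.186, 0.001, -0.0]
force: [0.6, 0.9, 0.5]
finger_gap: 0.68
gripper_force: 0.0
t: 36.4
tcp_pos: [0.4261, 0.2889, 0.015]
tool_rot: [0.983, 0.186, 0.001, -0.0]
force: [-0.6, -0.8, 5.6]
finger_gap: 0.447
gripper_force: 74.7
t: 37.28
tcp_pos: [0.4254, 0.2886, 0.074]
tool_rot: [0.983, 0.186, -0.0, 0.0]
force: [-0.5, -0.5, -1.7]
finger_gap: 0.445
gripper_force: 75.3
s2 37.27 [0.4254 0.2886 0.074 ]
bench -0.0003
[131, 196, 297, 168] ztop 0.1358 circ_top (np.float64(428.1), np.float64(285.5), np.float64(52.5)) circ_all (np.float64(426.0), np.float64(284.2), np.float64(52.6)) rect [413.8 284.1  77.3  94.    5.7] rgb [51. 46. 43.]
```

View pics/s2.png

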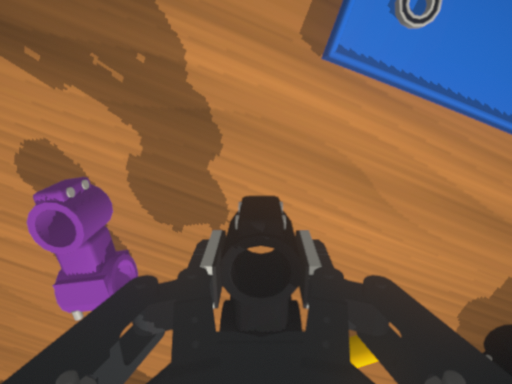

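The stem is held at the steerer clamp, with the bore visible at (262,265). I'll carry it to the steering tray.

```bash
python3 -m handwheel '[[[0.05,0.6,-0.5,0],[0.05,1,-0.3,0],[0.05,1,0,0],[0.05,1,0,0],[0.05,1,0,0],[0.05,1,0,0],[0.05,1,0,0],[0.05,1,0,0],[0.05,1,0,0],[0.05,1,0,0],[0.05,1,0,0],[0.05,1,0,0],[0.05,1,0,0],[0.05,1,0,0],[0.05,1,0,0],[0.05,1,0,0],[0.05,1,0,0],[0.05,1,0,0],[0.05,1,0,0],[0.1,1,0,0]]]'
python3 -m handwheel '[[[0,0.16,0,-0.5],[0,0,0,-1],[0,0,0,-1],[0,0,0,-1],[0,0,0,-1],[0,0,0,-1],[0,0,0,-1],[0,0,0,-1],[0,0,0,-1],[0,0,0,-1],[0,0,0,-1],[0,0,0,-1],[0,0,0,-1],[0,0,0,-0.57],[0,0,0,0],[0,0,0,0]]]'
cat > st.py <<'E'
from h import *
shot('s3');P,i,d=cloud('s3')
blue=(i[...,2]>i[...,0]+40)&(d>0)&(P[...,0]>.5)&(P[...,0]<.72)&(P[...,1]<-.03)&(P[...,1]>-.3)&(P[...,2]>.0165)&(P[...,2]<.026)
r=cv2.minAreaRect((P[blue][:,:2]*1000).astype(np.float32));print('tray',np.round([*r[0],*r[1],r[2]],1),blue.sum())
E
python3 st.py
```

```text
t: 39.83
tcp_pos: [0.6297, -0.1593, 0.0939]
tool_rot: [0.983, 0.186, -0.0, -0.0]
force: [-0.4, -0.4, -1.2]
finger_gap: 0.441
gripper_force: 75.4
t: 41.82
tcp_pos: [0.6307, -0.1618, 0.094]
tool_rot: [0.644, 0.765, -0.0, -0.0]
force: [0.7, -0.1, -1.5]
finger_gap: 0.441
gripper_force: 75.5
s3 41.83 [ 0.6307 -0.1618  0.094 ]
tray [ 628.  -147.5  130.7  209.6    9.8] 4287
```

View pics/s3.png

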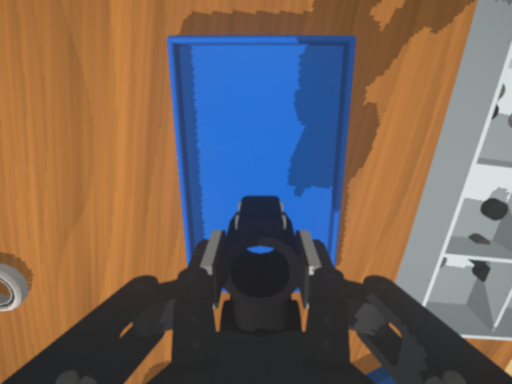

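The tray centre is (628,−147.5) mm at 9.8°, and the stem is aligned with its long side. I'll shift it 3 mm away from the end wall and lower it.

```bash
python3 -m handwheel '[[[0.12,0,0.4,0],[0,0,0.8,0],[0,0,0.8,0],[0,0,0.5,0],[0,0,0.24,0],[0,0,0.1,0],[0,0,0.04,0],[0,0,0,0],[0,0,0,0]]]'
python3 -m handwheel '[[[0,0,0.03,0],[0,0,0.03,0],[0,0,0,0],[0,0,0,0]]]'
python3 -m handwheel '[[[0,0,0.02,0],[0,0,0,0],[0,0,0,0]]]'
```

```text
t: 43.0
tcp_pos: [0.6304, -0.1587, 0.0226]
tool_rot: [0.644, 0.765, 0.0, 0.0]
force: [-0.2, 0.5, -1.0]
finger_gap: 0.443
gripper_force: 75.5
t: 43.5
tcp_pos: [0.6301, -0.1585, 0.0205]
tool_rot: [0.644, 0.765, -0.0, -0.0]
force: [-0.6, 0.3, -1.2]
finger_gap: 0.446
gripper_force: 75.5
t: 43.88
tcp_pos: [0.6301, -0.1586, 0.02]
tool_rot: [0.644, 0.765, 0.0, -0.0]
force: [0.6, 0.6, -1.0]
finger_gap: 0.449
gripper_force: 75.5
```

```bash
python3 -m handwheel '[[[0,0,0.02,0],[0,0,0,0],[0,0,0,0]]]'
python3 -m handwheel '[[[0,0,0.02,0],[0,0,0,0],[0,0,0,0]]]'
```

```text
t: 44.25
tcp_pos: [0.6301, -0.1586, 0.0196]
tool_rot: [0.644, 0.765, -0.0, -0.0]
force: [0.4, 0.2, -0.8]
finger_gap: 0.449
gripper_force: 75.5
t: 44.62
tcp_pos: [0.6302, -0.1586, 0.0191]
tool_rot: [0.644, 0.765, 0.0, 0.0]
force: [0.3, 0.5, -0.9]
finger_gap: 0.444
gripper_force: 75.5
```

```bash
python3 -m handwheel '[[[0,0,0.02,0],[0,0,0,0],[0,0,0,0]]]'
python3 -m handwheel '[[[0,0,0.01,0],[0,0,0,0],[0,0,0,0]]]'
```

```text
t: 45.0
tcp_pos: [0.6302, -0.1586, 0.0191]
tool_rot: [0.644, 0.765, 0.0, 0.0]
force: [-1.6, 0.1, 5.2]
finger_gap: 0.44
gripper_force: 75.5
t: 45.38
tcp_pos: [0.6302, -0.1586, 0.0191]
tool_rot: [0.644, 0.765, 0.0, 0.0]
force: [-2.1, 0.8, 6.0]
finger_gap: 0.446
gripper_force: 75.7
```

```bash
python3 -m handwheel '[[[0,0,0,0],[0,0,0,0],[0,0,0,0],[0,0,0,0],[0,0,-0.1,0],[0,0,-0.4,0],[0,0,-1,0],[0,0,-1,0],[0,0,-1,0],[0,0,-1,0],[0,0,0,0]]]' 52
python3 -c "
from h import *
shot('s4');clusters('s4',zlo=.022,box=(.54,.72,-.27,-.03),minpx=100)"
python3 -m handwheel '[[[-0.37,-0.94,0,0],[-0.37,-0.94,0,0],[-0.37,-0.94,0,0],[-0.37,-0.94,0,0],[-0.37,-0.94,0,0],[-0.37,-0.94,0,0],[-0.37,-0.94,0,0],[-0.37,-0.94,0,0],[-0.37,-0.94,0,0],[-0.37,-0.94,0,0],[-0.42,-0.93,0,0],[0,0,0,0],[0,0,0,0]]]' 72
python3 -c "
from h import *
shot('c1');clusters('c1',zlo=.006,box=(.32,.5,-.36,-.25),minpx=100)"
```

```text
t: 46.75
tcp_pos: [0.6319, -0.1593, 0.1338]
tool_rot: [0.644, 0.765, 0.001, 0.003]
force: [0.6, -0.4, -0.1]
finger_gap: 0.606
gripper_force: 0.0
s4 46.75 [ 0.6319 -0.1593  0.1338]
bench 0.0034
[234, 155, 50, 115] ztop 0.0463 circ_top (np.float64(636.1), np.float64(-186.1), np.float64(52.4)) circ_all (np.float64(634.5), np.float64(-186.1), np.float64(54.9)) rect [ 634.5 -185.2   45.8  107.     9.9] rgb [42. 44. 56.]
t: 48.42
tcp_pos: [0.3934, -0.3038, 0.1303]
tool_rot: [0.644, 0.765, 0.0, -0.001]
force: [-0.0, 0.9, -0.7]
finger_gap: 0.84
gripper_force: 0.0
c1 48.42 [ 0.3934 -0.3038  0.1303]
bench -0.0003
[235, 155, 52, 51] ztop 0.014 circ_top (np.float64(392.4), np.float64(-303.5), np.float64(24.9)) circ_all (np.float64(393.1), np.float64(-303.5), np.float64(25.2)) rect [ 392.5 -303.4   49.    49.2    3. ] rgb [126. 118. 111.]
```

The stem lies flat with its top at 46.3 mm and is aligned to the tray. Now the cup.

```bash
python3 -m handwheel '[[[0,-0.03,0.6,0],[0,0,1,0],[0,0,1,0],[0,0,1,0],[0,0,0.9,0],[0,0,0.4,0],[0,0,0.15,0],[0,0,0.03,0],[0,0,0,0],[0,0,0,0]]]' 66
python3 -m handwheel '[[[0,0,0,0],[0,0,0,0],[0,0,0,0],[0,0,0,0],[0,0,0,0],[0,0,0,0],[0,0,0,0]]]' 35 35
python3 -m handwheel '[[[0,0,-0.1,0],[0,0,-0.3,0],[0,0,-0.8,0],[0,0,-1,0],[0,0,-0.7,0],[0,0,0,0],[0,0,0,0]]]'
```

```text
t: 49.72
tcp_pos: [0.3928, -0.3047, 0.0044]
tool_rot: [0.644, 0.765, -0.0, 0.001]
force: [0.9, -0.2, 0.5]
finger_gap: 0.773
gripper_force: 0.0
t: 50.6
tcp_pos: [0.3928, -0.3046, 0.0047]
tool_rot: [0.644, 0.765, -0.0, 0.001]
force: [0.3, 0.6, 6.7]
finger_gap: 0.569
gripper_force: 35.0
t: 51.48
tcp_pos: [0.3923, -0.3041, 0.076]
tool_rot: [0.644, 0.765, 0.0, -0.0]
force: [-1.0, 0.3, -0.9]
finger_gap: 0.559
gripper_force: 36.2
```

```bash
python3 -m handwheel '[[[0.3,0.5,0,0],[0.65,0.95,0,0],[0.65,0.95,0,0],[0.65,0.95,0,0],[0.65,0.95,0,0],[0.65,0.95,0,0],[0.65,0.95,0,0],[0.65,0.95,0,0],[0.65,0.95,0,0],[0.65,0.95,0,0],[0.6,0.95,0,0],[0.13,0.35,0,0],[0,0,0,0],[0,0,0,0]]]'
python3 -c "
from h import *
shot('c2')"
```

```text
t: 53.22
tcp_pos: [0.617, -0.091, 0.0759]
tool_rot: [0.644, 0.765, -0.0, -0.001]
force: [-0.4, 0.1, -1.0]
finger_gap: 0.562
gripper_force: 36.2
c2 53.23 [ 0.617  -0.091   0.0759]
```

View pics/c2.png

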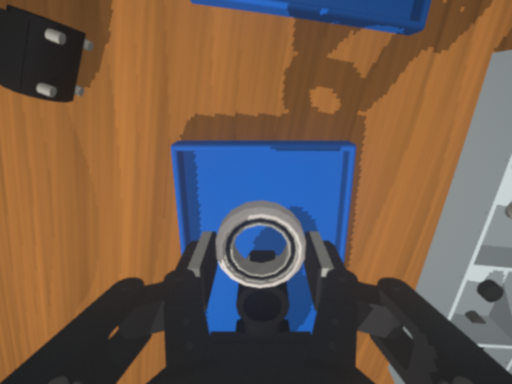

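The cup is level at (261,245) over the free end of the tray, with the stem clear behind it. Lowering.

```bash
python3 -m handwheel '[[[0,0.03,0.4,0],[0,0,0.8,0],[0,0,0.7,0],[0,0,0.4,0],[0,0,0.2,0],[0,0,0.06,0],[0,0,0,0],[0,0,0,0]]]'
python3 -m handwheel '[[[0,0,0.03,0],[0,0,0.03,0],[0,0,0,0],[0,0,0,0]]]'
python3 -m handwheel '[[[0,0,0.02,0],[0,0,0,0],[0,0,0,0]]]'
```

```text
t: 54.28
tcp_pos: [0.6192, -0.0906, 0.0129]
tool_rot: [0.644, 0.765, 0.0, 0.001]
force: [0.5, 0.2, -1.2]
finger_gap: 0.562
gripper_force: 36.2
t: 54.78
tcp_pos: [0.6188, -0.0905, 0.0108]
tool_rot: [0.644, 0.765, 0.0, 0.0]
force: [-0.0, 0.0, 0.2]
finger_gap: 0.561
gripper_force: 36.2
t: 55.15
tcp_pos: [0.6188, -0.0905, 0.0103]
tool_rot: [0.644, 0.765, 0.0, -0.0]
force: [0.1, 0.4, -0.4]
finger_gap: 0.561
gripper_force: 36.2
```

```bash
python3 -m handwheel '[[[0,0,0.02,0],[0,0,0.02,0],[0,0,0,0],[0,0,0,0]]]'
python3 -m handwheel '[[[0,0,0.02,0],[0,0,0,0],[0,0,0,0]]]'
python3 -m handwheel '[[[0,0,0.01,0],[0,0,0,0],[0,0,0,0]]]'
```

```text
t: 55.65
tcp_pos: [0.6188, -0.0905, 0.0093]
tool_rot: [0.644, 0.765, -0.0, -0.0]
force: [1.2, 0.4, 0.6]
finger_gap: 0.56
gripper_force: 36.2
t: 56.02
tcp_pos: [0.6188, -0.0905, 0.0088]
tool_rot: [0.644, 0.765, 0.0, 0.0]
force: [-0.8, 0.1, 0.3]
finger_gap: 0.558
gripper_force: 36.2
t: 56.4
tcp_pos: [0.6188, -0.0905, 0.0088]
tool_rot: [0.644, 0.765, 0.0, 0.0]
force: [-0.8, -0.1, 2.3]
finger_gap: 0.561
gripper_force: 36.5
```

Contact. I'll release, raise the arm clear and check everything.

```bash
python3 -m handwheel '[[[0,0,0,0],[0,0,0,0],[0,0,0,0],[0,0,0,0],[0,0,-0.1,0],[0,0,-0.4,0],[0,0,-1,0],[0,0,-1,0],[0,0,-1,0],[0,0,-1,0],[0,0,-1,0],[0,0,-1,0],[-0.5,0,-1,0],[-1,0,-0.5,0],[-1,0,0,0],[-1,0,0,0],[-1,0,0,0],[0,0,0,0],[0,0,0,0]]]' 58
python3 -c "
from h import *
shot('e1');clusters('e1',zlo=.0085,box=(.54,.72,-.27,.3),minpx=100)
shot('e2','scene')"
```

```text
t: 58.78
tcp_pos: [0.6376, -0.201, 0.2078]
tool_rot: [0.644, 0.765, 0.0, -0.001]
force: [-0.8, 0.1, -1.2]
finger_gap: 0.677
gripper_force: 0.0
e1 58.77 [ 0.6376 -0.201   0.2078]
bench 0.0033
[198, 14, 127, 191] ztop 0.0461 circ_top (np.float64(630.8), np.float64(-186.6), np.float64(52.2)) circ_all (np.float64(628.7), np.float64(-147.9), np.float64(122.3)) rect [ 628.3 -147.5  131.7  209.5    9.9] rgb [ 47.  66. 107.]
[239, 38, 46, 49] ztop 0.0181 circ_top (np.float64(618.6), np.float64(-89.9), np.float64(24.9)) circ_all (np.float64(618.5), np.float64(-89.9), np.float64(25.2)) rect [619.  -89.9  48.7  48.8   8.2] rgb [139. 137. 138.]
e2 58.83 [ 0.6377 -0.2006  0.208 ]
```

View pics/e2.png

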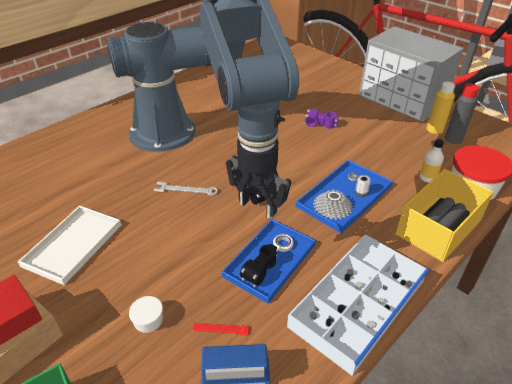

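View pics/e1.png

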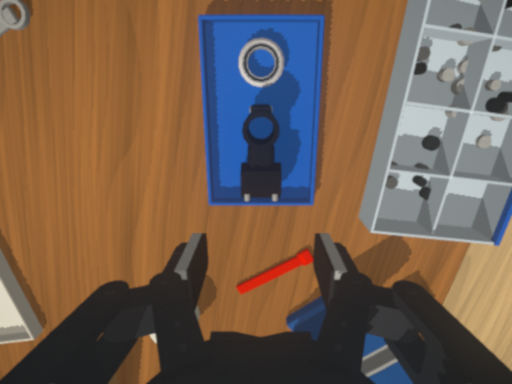

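The scene view shows the cassette, freehub and bearing in the large tray near (345,195), and the stem and cup in the small tray near (268,258). The wrist view confirms the stem at (262,155) and the cup at (262,62), flat and separate. The tub is in place and the gripper is clear.

```bash
python3 -c "
from station import sign_off
print(sign_off())"
```

```text
the job is handed in; nothing more can be done
None
```

The job is handed in at about 59 s: the cassette, freehub and hub bearing are in the larger blue tray and the short stem and headset cup in the smaller one, all flat and the right way up, and I never touched the long stem or the grease tub.

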